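Stand two fragile reagent flasks on their matching stands

ROBOT

A 6-joint arm with a two-finger parallel gripper is mounted at the origin on the work surface. World frame = base frame: x ahead of the robot, y to its left, z up, the work surface at z = 0. Lengths are in m, angles in rad, forces in N, time in s.
With the tool pointing down it reaches from about 0.35 to 0.775 m from the base axis. Payload 7.3 kg.
Tool frame: the origin (TCP) lies at the very end of the fingers, on their centre line; the grasp point (between the pads) lies 19 mm behind it; z points along the fingers, y is the line along which they close (so a half turn about z gives the same grasp; the last joint's range is limited). The gripper opens to 92 mm and grips with 3 to 60 N. Pads are 19 mm wide; open, the fingers measure 130 mm over their backs; the gripper's body (75 mm by 190 mm) begins 47 mm behind the grasp point.
Start: joints at [0.99, 0.342, 1.524, -0, 1.275, -0.146], TCP at [0.221, 0.476, 0.227] pointing down, gripper open.
Joint ranges: [-2.53, 2.53], [-0.77, 2.02], [0.04, 2.7], [-1, 4.14], [0.28, 2.66], [-3.11, 3.11]. Speed limits (rad/s): [2.57, 2.57, 3.14, 3.14, 3.14, 3.14].

INTERFACE

Orientations are given as [roll, pitch, yaw] about the fixed x, y, z axes, in that order (R = Rz(yaw) Ry(pitch) Rx(roll)).
In Python, from cell import robot gives the robot as it stands.
- The arm moves only by the tool apply_moves, never from a script. Its argument "rows" is a list of rows, each an object with "xyz": the shift along the tool's x, y, z in mm, a list of three; "turn": the turn about the tool's z in rad. A call has 1 to 10 rows; each row shifts and turns the commanded pose from where the row before left it, along the tool's axes as they then stand; what a row does not reach is not made up. A row lasts 1/8 s, in which the tool goes at most 62.5 mm and 10.7 degrees, less where a joint would pass 70% of its speed; a pose out of reach is approached as far as the arm can. A call with a gripper value outside its range is refused whole. "gripper" is the opening, from 0 (shut) to 1 (fully open), set as the call begins (left out, the last holds). The fingers move at their own pace and stop on an object; "newtons" is the grip in N (left out, the last holds). Time passes only in rows, so rows that do not move let the fingers close. It gives the time, the measured TCP pose, the force and the opening at its end, in the units of the state.
- robot.observe(): the state, without advancing time (a new reading comes with each control period).
- robot.read_camera(name): name is "side" or "top"; returns a dict with "frame" (400x640x3 uint8, blue, green, red), "mtx" (3x3 intrinsics, pixels), "R" (3x3) and "t" (3): a world point X has camera coordinates R X + t. Camera axes: x right, y down, z forward; pixel columns grow to the right and rows downward; lengths in m; the calibration is good to about 2 mm. A picture is of the moment at which its call begins. There is no depth.
- robot.hand_in(): hands the job in, once; it reports no verdict.
The state is a dict: "time": time; "qpos": joint angles; "qvel": joint speeds; "joint_efforts": joint torques, N m; "tool_pos": TCP position; "tool_rot": TCP orientation; "contact_force": force on the tool from outside, world axes, zero at the start; "torque": the same for the moment, N m; "opening": finger opening in m.
Only numpy, scipy, OpenCV 4.12 (cv2) and the standard library are available. Lean on these libraries where they do the work, as an engineer would, in place of code of your own. Each camera call takes 0.05 s, during which the arm holds its last target. There are 200 camera calls.

TASK

Next to the analyser, two thin glass reagent flasks lean in the slanted rack. Take out each flask and stand it upright in the middle of the support stand whose plate has the colour of its cap, and let go. The glass is fragile: grip it lightly, and as the stands were left at unknown heights, feel for the plate and set the flask down gently, without dropping or pressing it; leave the tube rack, beaker and jar where they are.

Things in the scene. Friction and masses are not known exactly. Their poses are not given: they have to be found in the camera images.
- flask_yellow: thin amber glass flask, 0.2 to 0.4 kg, 150 mm tall: square body 54 x 54 x 100 mm, neck, round yellow cap 40 mm wide (118 to 150 mm above the base). Origin: centre of the underside; z up to the cap. Starts leaning 35 degrees in the rack. Cracks if squeezed with over about 50 N a side, or if it presses or lands on a stand with over 15 N or on the rack with over 25 N, or is let fall more than 2 mm
- flask_blue: thin amber glass flask, 0.2 to 0.4 kg, 150 mm tall: square body 54 x 54 x 100 mm, neck, round blue cap 40 mm wide (118 to 150 mm above the base). Origin: centre of the underside; z up to the cap. Starts leaning 35 degrees in the rack. Cracks if squeezed with over about 50 N a side, or if it presses or lands on a stand with over 15 N or on the rack with over 25 N, or is let fall more than 2 mm
- flask_yellow_cap (a point): grip point of the yellow-capped flask: on its axis, 135 mm above its base, 15 mm below the top of the cap; axes as the flask
- flask_blue_cap (a point): grip point of the blue-capped flask: on its axis, 135 mm above its base, 15 mm below the top of the cap; axes as the flask
- stand_yellow: stand: round yellow plate, 120 mm wide, 10 mm thick, white centre, on a clamped column; fixed foot 110 mm wide. Origin: centre of the foot on the counter, right under the plate's centre; z up. The plate's top is 60 to 115 mm above the counter: each was left at its own height, which is not reported: feel or see it. The plate is sprung: it gives 1 mm per 2.5 N
- stand_blue: stand: round blue plate, 120 mm wide, 10 mm thick, white centre, on a clamped column; fixed foot 110 mm wide. Origin: centre of the foot on the counter, right under the plate's centre; z up. The plate's top is 60 to 115 mm above the counter: each was left at its own height, which is not reported: feel or see it. The plate is sprung: it gives 1 mm per 2.5 N
- rack: fixed slanted rack, 170 x 230 mm, two bays 65 mm either side of its middle along its y. Each flask's base sits on a sloping ledge, its side on a back plate, so it leans 35 degrees, cap towards the rack's -x (roughly the robot). Ribs 30 mm deep flank the lower 60 mm. Open above and in front (+x): a flask lifts out straight up or along its axis. Origin: centre of the underside, z up
- tube_rack: bystander: white tube rack 50 x 120 mm, 81 mm tall, with red and yellow capped tubes; origin: centre of the underside
- beaker: bystander: glass beaker, 66 mm diameter, 85 mm tall; origin: centre of the underside
- jar: bystander: white jar with a red cap, 68 mm diameter, 85 mm tall; origin: centre of the underside
Things that resemble listed ones, but are neither listed nor needed, are in the scene too. What is shaped like the flask_blue but pink or purple is not meant.

How it is judged:
By the outcome, as a careful person would: the job done as asked, in the order asked, and still so for the second after the job is handed in, with the robot touching nothing.
It also fails if it takes over 61 s, if anything falls off the work surface, if the arm or the gripper's body presses on something with over 40 N, if the wrist force passes 120 N, or if a joint passes its speed limit or range.

## Working session

There is one attempt and no reset: what is moved stays moved. The work goes in short steps, Python scripts to look and compute and a tool call to move; the robot and the scene stay as the last step left them, time stands still between calls to the robot, and variables do not carry over. Pictures are saved under pics/ and viewed, on a budget of 10 in all, crops included, one or two more only if the job needs it, and the job is handed in when it is done.

Besides the shell and the picture viewer there is one more tool, called after ">>>" in YAML: its name, and indented under it one key for each argument. apply_moves: Moves the arm, as the interface text tells. Its arguments: {"type":"object","properties":{"rows":{"type":"array"},"gripper":{"type":"number"},"newtons":{"type":"number"}},"required":["rows"]}

```bash
mkdir -p pics; ls
python3 - <<'E'
from cell import robot
import cv2
for n in("side","top"):
    c=robot.read_camera(n); cv2.imwrite(f"pics/{n}0.png",c["frame"]); print(n,c["mtx"].tolist(),c["R"].round(3).tolist(),c["t"])
print(robot.observe())
E
```

```text
pics
side [[405.3938563804168, 0.0, 324.66952867852865], [0.0, 405.3938563804168, 200.33665453632884], [0.0, 0.0, 1.0]] [[0.708, -0.705, 0.023], [-0.432, -0.459, -0.776], [0.558, 0.54, -0.63]] [-0.37425962  0.31541963  0.71464847]
top [[365.5083653386037, 0.0, 317.7101263603207], [0.0, 365.5083653386037, 200.81827235379552], [0.0, 0.0, 1.0]] [[-0.006, -1.0, 0.026], [-0.983, 0.002, -0.184], [0.184, -0.026, -0.983]] [0.00282595 0.5583541  0.87719689]
{'time': 0.1, 'qpos': array([ 9.90012402e-01,  3.42632689e-01,  1.52489575e+00, -2.72532156e-05,
        1.27541221e+00, -1.46004298e-01]), 'qvel': array([-5.16630149e-05, -7.82787811e-04, -2.12460111e-03,  1.60090811e-03,
       -1.53224102e-03,  1.92989542e-04]), 'joint_efforts': array([ 1.81706477e-03, -4.32004166e+01, -2.44694942e+01,  7.18339719e-02,
        5.25452360e-02, -3.39233009e-05]), 'tool_pos': array([0.22092728, 0.47585915, 0.22613402]), 'tool_rot': array([-3.14025520e+00, -1.70330243e-04,  2.70682086e+00]), 'contact_force': array([-0.1119967 ,  0.25843393, -0.16517905]), 'torque': array([ 0.00580646, -0.02431858,  0.01505168]), 'opening': 0.09168598486804032}
```

View pics/side0.png

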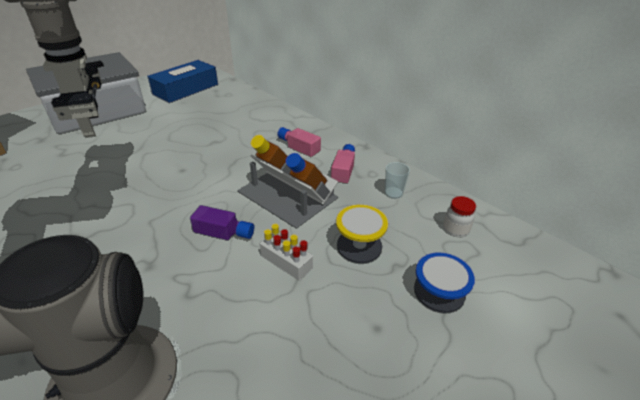

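View pics/top0.png

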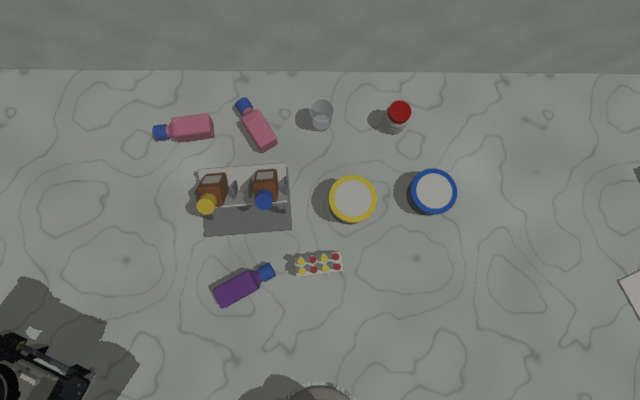

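The side view shows the amber flasks in the rack, with the yellow cap at about (260,144) and the blue cap at about (296,161). The plates are at (362,220) yellow and (445,274) blue. In the top view the caps are at (206,205) and (264,200), and the plates at (353,198) and (434,191). The blue-capped lookalikes are pink, at top (160,131) and (243,104), and purple, at top (267,272). All of them lie on the counter, so the flask I want is the amber one in the rack.

```bash
cat > h.py <<'E'
from cell import robot
import cv2, numpy as np
from scipy.optimize import least_squares
def cams(): return {n:robot.read_camera(n) for n in("side","top")}
def proj(c,X):
    p=(c["R"]@np.asarray(X).T).T+c["t"]; p=p@c["mtx"].T; return p[...,:2]/p[...,2:]
def tri(cs,ps,):
    P=[cs[n]["mtx"]@np.c_[cs[n]["R"],cs[n]["t"]] for n in("side","top")]
    X=cv2.triangulatePoints(P[0],P[1],np.array(ps[0],float),np.array(ps[1],float)).ravel(); X=X[:3]/X[3]
    return X,[np.linalg.norm(proj(cs[n],X)-p).round(1) for n,p in zip(("side","top"),ps)]
H={"yellow":((22,120,90),(34,255,255)),"blue":((105,120,60),(122,255,255))}
def blob(f,col,near,close=False):
    m=cv2.inRange(cv2.cvtColor(f,cv2.COLOR_BGR2HSV),*H[col])
    n,l,s,c=cv2.connectedComponentsWithStats(m)
    k=min((i for i in range(1,n) if s[i,4]>25),key=lambda i:np.hypot(*(c[i]-near)))
    return c[k],s[k],(l==k).astype(np.uint8)
E
python3 - <<'E'
from h import *
cs=cams()
for col,cap,st in(("yellow",((260,144),(206,205)),((362,220),(353,198))),("blue",((296,161),(264,200)),((445,274),(434,191)))):
    b=[blob(cs[n]["frame"],col,p) for n,p in zip(("side","top"),cap)]
    print(col,"cap",*tri(cs,[x[0] for x in b]),[x[1].tolist() for x in b])
    e=[]
    for n,p in zip(("side","top"),st):
        _,s,m=blob(cs[n]["frame"],col,p)
        # inner hole = white centre
        cn,h=cv2.findContours(m,cv2.RETR_CCOMP,cv2.CHAIN_APPROX_NONE)
        hole=max((c for c,q in zip(cn,h[0]) if q[3]>=0),key=len)
        e.append(np.array(cv2.fitEllipse(hole)[0])); print(s.tolist(),cv2.fitEllipse(hole))
    print("stand",*tri(cs,e))
big=cv2.resize(np.vstack([cs["side"]["frame"][120:220,220:350],cs["top"]["frame"][150:250,180:310]]),None,fx=3,fy=3,interpolation=cv2.INTER_CUBIC)
cv2.imwrite("pics/c1.png",big)
E
```

```text
yellow cap [0.53559316 0.25302359 0.14905091] [np.float64(0.5), np.float64(0.7)] [[251, 135, 19, 18, 243], [196, 193, 21, 22, 324]]
[336, 205, 52, 37, 644] ((361.76190185546875, 220.684814453125), (28.516141891479492, 42.1378059387207), 96.88823699951172)
[329, 175, 48, 48, 688] ((352.507080078125, 197.99124145507812), (37.879024505615234, 39.17686080932617), 119.88504791259766)
stand [ 0.55989619 -0.08484186  0.08457829] [np.float64(0.3), np.float64(0.4)]
blue cap [0.54403004 0.12463437 0.14990001] [np.float64(0.4), np.float64(0.5)] [[286, 153, 19, 19, 263], [255, 190, 18, 20, 274]]
[416, 253, 59, 47, 854] ((445.14599609375, 273.1109619140625), (34.20480728149414, 48.86390686035156), 110.43943786621094)
[411, 169, 46, 45, 605] ((433.8850402832031, 190.5669708251953), (36.1964111328125, 38.84037399291992), 128.5541534423828)
stand [ 0.58327632 -0.29613043  0.06183343] [np.float64(0.4), np.float64(0.4)]
```

View pics/c1.png

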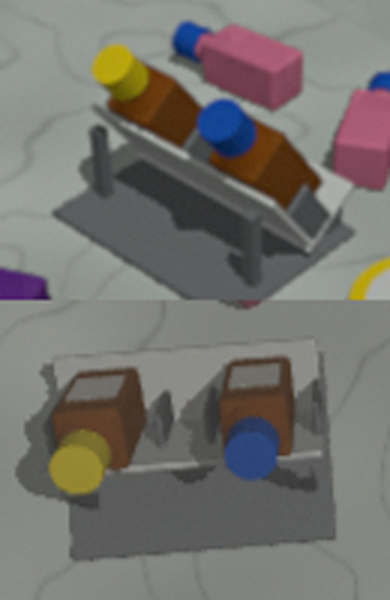

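The blue target is confirmed: it's the amber flask in the right-hand rack bay, and the pink ones lie behind it on the counter. Next I'll fit the cap model and compute the moves.

```bash
cat >> h.py <<'E'
def axis(lean,yaw): return np.array([-np.sin(lean)*np.cos(yaw),-np.sin(lean)*np.sin(yaw),np.cos(lean)])
def capfit(cs,cents,lean,yaw):
    "grip point whose projected cap silhouettes have the measured centroids"
    a=axis(lean,yaw); u=np.cross(a,[0,1,0]); u/=np.linalg.norm(u); v=np.cross(a,u)
    t=np.linspace(0,2*np.pi,40)[:,None]; ring=.02*(np.cos(t)*u+np.sin(t)*v); C=np.r_[ring-.017*a,ring+.015*a]
    def r(X):
        o=[]
        for n,p in zip(("side","top"),cents):
            m=cv2.moments(cv2.convexHull((proj(cs[n],X+C)).astype(np.float32))); o+=[m["m10"]/m["m00"]-p[0],m["m01"]/m["m00"]-p[1]]
        return o
    s=least_squares(r,[.55,.1,.15]); return s.x,np.abs(s.fun).max()
def shift(target,yaw=None):
    "tool-frame mm from measured TCP to world target (tool down)"
    o=robot.observe(); y=o["tool_rot"][2]; d=np.asarray(target)-o["tool_pos"]
    print("now",o["time"],o["tool_pos"].round(4),"yaw",round(y,3),"F",o["contact_force"].round(2),"open",round(o["opening"],4))
    print("mm",(1000*np.array([np.cos(y)*d[0]+np.sin(y)*d[1],np.sin(y)*d[0]-np.cos(y)*d[1],-d[2]])).round(1))
    if yaw is not None: print("turn",round(-((yaw-y+np.pi/2)%np.pi-np.pi/2),3))
E
python3 - <<'E'
from h import *
cs=cams(); G={}
for col,cap in(("yellow",((260,144),(206,205))),("blue",((296,161),(264,200)))):
    b=[blob(cs[n]["frame"],col,p)[0] for n,p in zip(("side","top"),cap)]
    G[col],e=capfit(cs,b,np.radians(35),.065); print(col,G[col].round(4),e)
d=G["yellow"]-G["blue"]; yaw=np.arctan2(-d[0],d[1]); print("yaw",yaw,np.linalg.norm(d))
g=G["yellow"]; shift([g[0],g[1],.23],yaw)
E
```

```text
yellow [0.5347 0.253  0.1498] 0.6435881375511485
blue [0.5441 0.1249 0.15  ] 0.47530326301094306
yaw 0.07310562615682833 0.12840648128599189
now 0.3 [0.221  0.4761 0.2265] yaw 2.707 F [ 0.81 -0.1   0.56] open 0.0918
mm [-378.4  -70.2   -3.5]
turn -0.508
```

>>> apply_moves:
  rows:
    - {"xyz": [-30, -6, 0], "turn": 0}
    - {"xyz": [-50, -9, 0], "turn": 0}
    - {"xyz": [-55, -10, 0], "turn": 0}
    - {"xyz": [-55, -10, 0], "turn": 0}
    - {"xyz": [-55, -10, 0], "turn": 0}
    - {"xyz": [-50, -10, 0], "turn": 0}
    - {"xyz": [-50, -9, 0], "turn": 0}
    - {"xyz": [-33, -6, 0], "turn": -0.17}
    - {"xyz": [0, 0, 0], "turn": -0.17}
    - {"xyz": [0, 0, 0], "turn": -0.168}
  gripper: 1
  newtons: 15

```text
time: 1.55
tool_pos: [0.5348, 0.2529, 0.2263]
tool_rot: [3.142, -0.001, -3.064]
contact_force: [0.2, 0.5, 0.0]
opening: 0.092
```

Run:
```python
from h import *
shift([.5347,.2530,.130],.073)
```

```text
now 1.55 [0.5348 0.2529 0.2263] yaw -3.064 F [0.17 0.49 0.02] open 0.092
mm [ 0.1  0.1 96.3]
turn 0.005
```

>>> apply_moves:
  rows:
    - {"xyz": [0, 0, 20], "turn": 0}
    - {"xyz": [0, 0, 30], "turn": 0}
    - {"xyz": [0, 0, 26], "turn": 0}
    - {"xyz": [0, 0, 15], "turn": 0}
    - {"xyz": [0, 0, 5], "turn": 0}
    - {"xyz": [0, 0, 0], "turn": 0}

```text
time: 2.3
tool_pos: [0.5348, 0.2536, 0.1312]
tool_rot: [3.141, 0.001, -3.068]
contact_force: [0.3, -0.3, 0.2]
opening: 0.0917
```

>>> apply_moves:
  rows:
    - {"xyz": [0, 0, 0], "turn": 0}
    - {"xyz": [0, 0, 0], "turn": 0}
    - {"xyz": [0, 0, 0], "turn": 0}
    - {"xyz": [0, 0, 0], "turn": 0}
    - {"xyz": [0, 0, 0], "turn": 0}
    - {"xyz": [0, 0, 0], "turn": 0}
  gripper: 0
  newtons: 15

```text
time: 3.05
tool_pos: [0.5345, 0.2536, 0.1308]
tool_rot: [3.141, 0.0, -3.068]
contact_force: [-0.3, 0.6, 0.8]
opening: 0.0398
```

>>> apply_moves:
  rows:
    - {"xyz": [0, 0, -3], "turn": 0}
    - {"xyz": [0, 0, -6], "turn": 0}
    - {"xyz": [0, 0, -8], "turn": 0}
    - {"xyz": [0, 0, -10], "turn": 0}
    - {"xyz": [0, 0, -12], "turn": 0}
    - {"xyz": [0, 0, -15], "turn": 0}
    - {"xyz": [0, 0, -15], "turn": 0}
    - {"xyz": [0, 0, -15], "turn": 0}
    - {"xyz": [0, 0, -10], "turn": 0}
    - {"xyz": [0, 0, 0], "turn": 0}

```text
time: 4.3
tool_pos: [0.5348, 0.2536, 0.2257]
tool_rot: [3.141, 0.002, -3.068]
contact_force: [-0.2, -0.2, -4.2]
opening: 0.04
```

Run:
```python
from h import *
cs=cams()
cv2.imwrite("pics/c2.png",cv2.resize(cs["side"]["frame"][70:230,170:370],None,fx=3,fy=3,interpolation=cv2.INTER_CUBIC))
shift([.5599,-.0848,.27])
```

```text
now 4.4 [0.5342 0.2534 0.2243] yaw -3.068 F [-0.01 -0.19 -4.43] open 0.0394
mm [  -0.9 -339.2  -45.7]
```

View pics/c2.png

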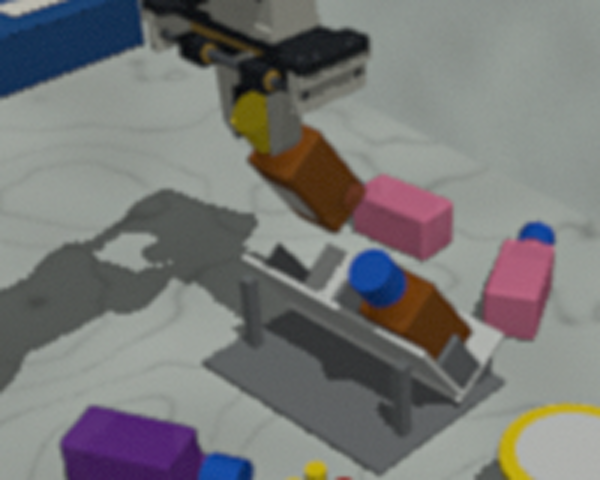

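The yellow flask is out and held at 15 N, still leaning about 35°. The wrist reads about 4.3 N, so it weighs about 0.4 kg. I'll carry it high over the blue cap to the stand and loosen the grip there, so it can swing upright.

>>> apply_moves:
  rows:
    - {"xyz": [0, 0, -15], "turn": 0}
    - {"xyz": [0, 0, -30], "turn": 0}
    - {"xyz": [0, -10, -30], "turn": 0}
    - {"xyz": [0, -25, -20], "turn": 0}
    - {"xyz": [0, -40, 0], "turn": 0}
    - {"xyz": [0, -50, 0], "turn": 0}
    - {"xyz": [0, -50, 0], "turn": 0}
    - {"xyz": [0, -50, 0], "turn": 0}
    - {"xyz": [0, -45, 0], "turn": 0}
    - {"xyz": [0, -35, 0], "turn": 0}

```text
time: 5.65
tool_pos: [0.5567, -0.0527, 0.3204]
tool_rot: [-3.141, 0.0, -3.069]
contact_force: [0.2, 1.1, -4.4]
opening: 0.0395
```

>>> apply_moves:
  rows:
    - {"xyz": [0, -22, 0], "turn": 0}
    - {"xyz": [0, -12, 0], "turn": 0}
    - {"xyz": [0, 0, 20], "turn": 0}
    - {"xyz": [0, 0, 20], "turn": 0}
    - {"xyz": [0, 0, 10], "turn": 0}
    - {"xyz": [0, 0, 0], "turn": 0}
  newtons: 12

```text
time: 6.4
tool_pos: [0.5591, -0.0842, 0.2695]
tool_rot: [3.141, -0.001, -3.068]
contact_force: [-0.6, -0.6, -3.3]
opening: 0.0398
```

>>> apply_moves:
  rows:
    - {"xyz": [0, 0, 0], "turn": 0}
    - {"xyz": [0, 0, 0], "turn": 0}
  newtons: 10

```text
time: 6.65
tool_pos: [0.5596, -0.0846, 0.2706]
tool_rot: [-3.141, 0.002, -3.068]
contact_force: [0.6, 0.3, -3.3]
opening: 0.0401
```

Run:
```python
from h import *
cs=cams()
cv2.imwrite("pics/c3.png",cv2.resize(cs["side"]["frame"][90:290,270:470],None,fx=3,fy=3,interpolation=cv2.INTER_CUBIC))
shift([.5599,-.0848,.27])
```

```text
now 6.75 [ 0.5595 -0.0846  0.2703] yaw -3.068 F [ 0.9  -0.47 -3.65] open 0.0398
mm [-0.4 -0.2  0.3]
```

View pics/c3.png

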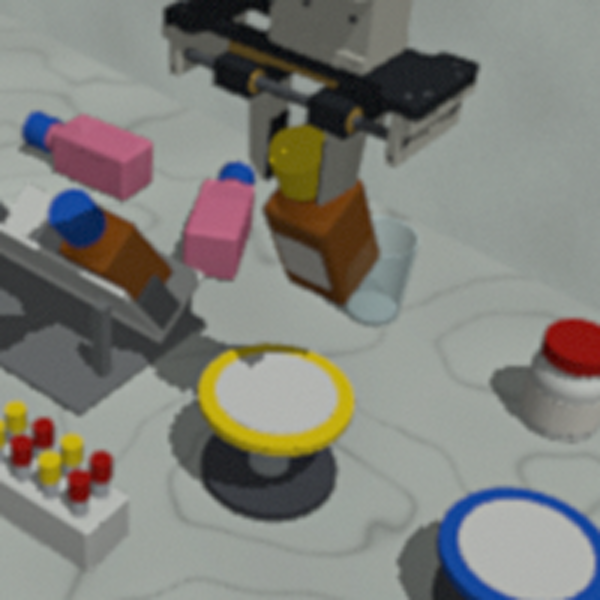

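The flask is pivoting towards upright and leans visibly less. I'll measure the lean with a model fit.

```bash
cat >> h.py <<'E'
def lean(cs,g,yaw,s0=.135):
    "lean (deg) and slip: body-box silhouette against amber mask, side camera"
    c=cs["side"]; hsv=cv2.cvtColor(c["frame"],cv2.COLOR_BGR2HSV); am=cv2.inRange(hsv,(3,90,25),(19,255,255))
    p0=proj(c,np.asarray(g)-[0,0,.08]); best=[]
    roi=np.zeros_like(am); cv2.circle(roi,tuple(int(v) for v in p0),48,255,-1); am&=roi
    k=8
    amb=cv2.resize(am,None,fx=k/2,fy=k/2,interpolation=cv2.INTER_LINEAR)>127
    for L in np.arange(-10,41,1.):
        for s in np.arange(s0-.016,s0+.017,.004):
            a=axis(np.radians(L),yaw); v=np.array([-np.sin(yaw),np.cos(yaw),0]); u=np.cross(v,a)
            B=np.asarray(g)-s*a; P=np.array([B+x*u+y*v+z*a for x in(-.027,.027) for y in(-.027,.027) for z in(0,.1)])
            q=cv2.convexHull(((proj(c,P)+.5)*k/2).astype(np.float32)).astype(np.int32); m=np.zeros(amb.shape,np.uint8); cv2.fillConvexPoly(m,q,1)
            m=m>0; best.append(((m&amb).sum()/(m|amb).sum(),L,round(s,3)))
    best.sort(reverse=True); return best[:3]
def hold():
    cs=cams(); o=robot.observe(); g=o["tool_pos"]-[0,0,.019]*np.array([1,1,-1]); yaw=(o["tool_rot"][2]+np.pi/2)%np.pi-np.pi/2
    print(o["time"],o["tool_pos"].round(4),o["contact_force"].round(2),o["opening"].round(4),yaw.round(3)); print(lean(cs,g,yaw)); return cs
E
python3 -c "
from h import *
hold()"
```

```text
Traceback (most recent call last):
  File "h.py", line 50, in hold
    print(o["time"],o["tool_pos"].round(4),o["contact_force"].round(2),o["opening"].round(4),yaw.round(3)); print(lean(cs,g,yaw)); return cs
                                                                       ^^^^^^^^^^^^^^^^^^
AttributeError: 'float' object has no attribute 'round'
```

>>> apply_moves:
  rows:
    - {"xyz": [0, 0, 0], "turn": 0}
    - {"xyz": [0, 0, 0], "turn": 0}
    - {"xyz": [0, 0, 0], "turn": 0}
  newtons: 8

```text
time: 7.22
tool_pos: [0.5592, -0.0846, 0.2697]
tool_rot: [3.141, -0.0, -3.068]
contact_force: [0.2, -0.9, -4.3]
opening: 0.0396
```

```bash
python3 -c "
from h import *
hold()"
```

```text
Traceback (most recent call last):
  File "h.py", line 50, in hold
    print(o["time"],o["tool_pos"].round(4),o["contact_force"].round(2),o["opening"].round(4),yaw.round(3)); print(lean(cs,g,yaw)); return cs
                                                                       ^^^^^^^^^^^^^^^^^^
AttributeError: 'float' object has no attribute 'round'
```

```bash
sed -i 's/o\["opening"\].round(4),yaw.round(3)/round(o["opening"],4),round(yaw,3)/' h.py; python3 -c "
from h import *
hold()"
```

```text
7.425 [ 0.5593 -0.0846  0.2697] [ 0.44  0.34 -3.56] 0.0397 0.073
[(np.float64(0.5711837890188483), np.float64(17.0), np.float64(0.143)), (np.float64(0.5688053015438155), np.float64(16.0), np.float64(0.143)), (np.float64(0.5673510830324909), np.float64(18.0), np.float64(0.147))]
```

Run:
```python
s=open('h.py').read()
s=s.replace("    k=8\n","    n,l,st,_=cv2.connectedComponentsWithStats(am); m=(l==1+st[1:,4].argmax()).astype(np.uint8); h=cv2.convexHull(cv2.findNonZero(m)); am=np.zeros_like(am); cv2.fillConvexPoly(am,h,255)\n    k=8\n")
open('h.py','w').write(s)
from h import *
cs=hold(); f=cs["side"]["frame"]; hsv=cv2.cvtColor(f,cv2.COLOR_BGR2HSV)
o=robot.observe(); p=proj(cs["side"],o["tool_pos"]+[0,0,-.06]).astype(int); print(p)
print(hsv[p[1]-12:p[1]+25:4,p[0]-12:p[0]+16:4].tolist())
cv2.imwrite("pics/c4.png",cv2.resize(f[100:240,310:450],None,fx=4,fy=4))
```

```text
7.525 [ 0.5593 -0.0846  0.2697] [ 0.64 -0.41 -3.88] 0.0398 0.073
[(np.float64(0.8209691835386469), np.float64(16.0), np.float64(0.143)), (np.float64(0.8193088485975515), np.float64(15.0), np.float64(0.143)), (np.float64(0.8180543109829742), np.float64(17.0), np.float64(0.143))]
[365 176]
[[[170, 113, 111], [15, 181, 72], [15, 210, 96], [15, 237, 100], [15, 218, 109], [14, 202, 116], [14, 219, 112]], [[10, 12, 125], [16, 196, 60], [15, 182, 59], [15, 197, 66], [14, 200, 97], [14, 204, 110], [15, 210, 97]], [[60, 10, 154], [21, 18, 98], [14, 92, 72], [15, 198, 58], [15, 198, 58], [15, 206, 73], [15, 214, 81]], [[60, 11, 163], [23, 21, 95], [30, 13, 101], [23, 20, 103], [14, 83, 74], [15, 226, 70], [14, 202, 82]], [[64, 11, 162], [24, 27, 95], [30, 13, 102], [34, 18, 101], [30, 10, 102], [15, 218, 68], [15, 205, 82]], [[56, 11, 159], [23, 22, 92], [30, 13, 102], [25, 15, 102], [34, 17, 104], [15, 194, 67], [15, 217, 81]], [[65, 10, 157], [15, 115, 69], [23, 22, 93], [30, 13, 102], [30, 13, 100], [12, 183, 67], [14, 205, 81]], [[60, 10, 157], [21, 23, 109], [15, 212, 59], [13, 143, 64], [26, 18, 97], [14, 155, 69], [15, 203, 83]], [[65, 10, 156], [60, 8, 158], [64, 11, 159], [14, 51, 85], [14, 196, 60], [15, 199, 68], [15, 214, 81]], [[51, 11, 158], [55, 10, 158], [60, 10, 159], [65, 10, 160], [56, 11, 159], [14, 90, 79], [34, 14, 128]]]
```

View pics/c4.png

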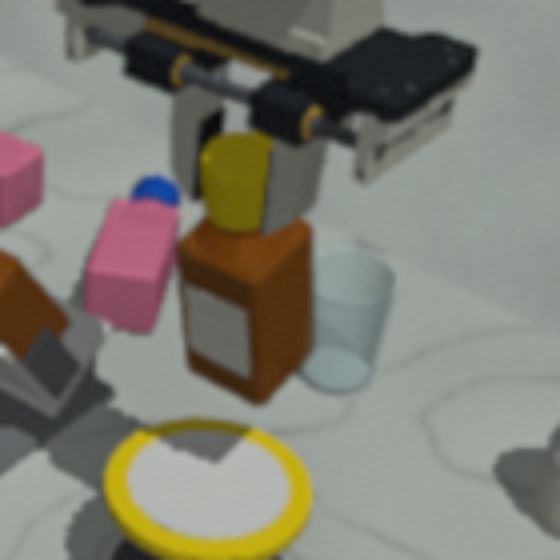

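Run:
```python
from h import *
cs=cams(); c=cs["side"]; o=robot.observe(); g=o["tool_pos"]+[0,0,.019]; yaw=.073; 
print(proj(c,g)*4-[1240,400])
for L in (0,4,8,12,16):
  for s in(.135,):
    a=axis(np.radians(L),yaw); v=np.array([-np.sin(yaw),np.cos(yaw),0]); u=np.cross(v,a); B=g-s*a
    P=np.array([B+x*u+y*v+z*a for x,y,z in((-.027,-.027,.1),(-.027,-.027,0),(-.027,.027,.1),(-.027,.027,0),(.027,-.027,.1),(.027,-.027,0))])
    print(L,s,((proj(c,P)*4-[1240,400]).round()).tolist())
```

```text
[237.56595439 174.96741463]
0 0.135 [[243.0, 278.0], [225.0, 434.0], [156.0, 236.0], [145.0, 391.0], [306.0, 233.0], [284.0, 387.0]]
4 0.135 [[246.0, 279.0], [236.0, 428.0], [159.0, 237.0], [156.0, 385.0], [309.0, 228.0], [294.0, 376.0]]
8 0.135 [[249.0, 279.0], [246.0, 421.0], [162.0, 238.0], [166.0, 378.0], [312.0, 223.0], [304.0, 365.0]]
12 0.135 [[252.0, 279.0], [256.0, 413.0], [165.0, 238.0], [177.0, 371.0], [315.0, 217.0], [314.0, 352.0]]
16 0.135 [[255.0, 279.0], [267.0, 404.0], [169.0, 238.0], [188.0, 362.0], [317.0, 212.0], [324.0, 339.0]]
```

The edge positions give a lean of about 12–13° at 8 N. I'll loosen a little more and add a gentle sway to dither it.

>>> apply_moves:
  rows:
    - {"xyz": [0, 0, 0], "turn": 0}
    - {"xyz": [-8, 0, 0], "turn": 0}
    - {"xyz": [8, 0, 0], "turn": 0}
    - {"xyz": [-8, 0, 0], "turn": 0}
    - {"xyz": [8, 0, 0], "turn": 0}
    - {"xyz": [0, 0, 0], "turn": 0}
    - {"xyz": [0, 0, 0], "turn": 0}
  newtons: 6.5

```text
time: 8.5
tool_pos: [0.5592, -0.0847, 0.2698]
tool_rot: [3.142, 0.0, -3.069]
contact_force: [0.3, 0.3, -3.4]
opening: 0.0396
```

```bash
cat >> h.py <<'E'
def edges(tag,s=.135,Ls=(0,4,8,12)):
    "6x crop with predicted front/left/right body edges per lean"
    cs=cams(); c=cs["side"]; o=robot.observe(); g=o["tool_pos"]+[0,0,.019]; yaw=(o["tool_rot"][2]+np.pi/2)%np.pi-np.pi/2
    q=proj(c,g-[0,0,.06]).astype(int)-[50,50]; im=cv2.resize(c["frame"][q[1]:q[1]+100,q[0]:q[0]+100],None,fx=6,fy=6,interpolation=cv2.INTER_CUBIC)
    cv2.imwrite(f"pics/{tag}.png",im); print(o["time"],o["tool_pos"].round(4),o["contact_force"].round(2))
    for L in Ls:
        a=axis(np.radians(L),yaw); v=np.array([-np.sin(yaw),np.cos(yaw),0]); u=np.cross(v,a); B=g-s*a
        P=np.array([B+x*u+y*v+z*a for x,y,z in((-.027,-.027,.1),(-.027,-.027,0),(-.027,.027,.1),(-.027,.027,0),(.027,-.027,.1),(.027,-.027,0))])
        print(L,((proj(c,P)-q)*6).round().astype(int).tolist())
E
python3 -c "
from h import *
edges('c5')"
```

```text
8.6 [ 0.5593 -0.0846  0.2698] [ 0.44  1.08 -3.74]
0 [[329, 308], [302, 543], [199, 246], [182, 478], [422, 241], [390, 472]]
4 [[333, 310], [318, 534], [203, 248], [198, 469], [427, 234], [405, 456]]
8 [[337, 310], [333, 523], [207, 248], [214, 459], [432, 226], [420, 438]]
12 [[342, 310], [349, 511], [212, 249], [230, 448], [436, 218], [435, 420]]
```

View pics/c5.png

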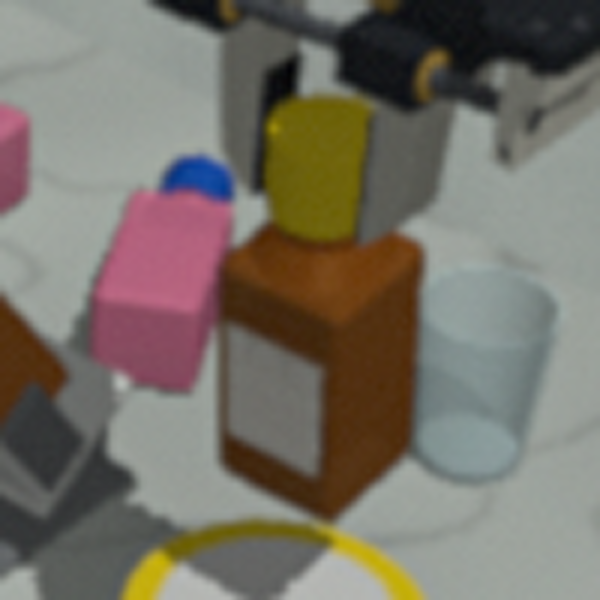

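The lean is now about 6°, which is less than the 11° at which contact with the plate will push it upright. I'll descend.

>>> apply_moves:
  rows:
    - {"xyz": [0, 0, 5], "turn": 0}
    - {"xyz": [0, 0, 10], "turn": 0}
    - {"xyz": [0, 0, 14], "turn": 0}
    - {"xyz": [0, 0, 14], "turn": 0}
    - {"xyz": [0, 0, 9], "turn": 0}
    - {"xyz": [0, 0, 5], "turn": 0}
    - {"xyz": [0, 0, 2], "turn": 0}
    - {"xyz": [0, 0, 0], "turn": 0}

```text
time: 9.6
tool_pos: [0.5594, -0.0846, 0.2109]
tool_rot: [-3.142, 0.0, -3.068]
contact_force: [0.0, 0.7, -3.2]
opening: 0.0398
```

>>> apply_moves:
  rows:
    - {"xyz": [0, 0, 1], "turn": 0}
    - {"xyz": [0, 0, 1], "turn": 0}
    - {"xyz": [0, 0, 0], "turn": 0}

```text
time: 9.98
tool_pos: [0.5593, -0.0846, 0.2087]
tool_rot: [3.142, 0.0, -3.068]
contact_force: [-0.1, 0.2, -3.5]
opening: 0.0401
```

>>> apply_moves:
  rows:
    - {"xyz": [0, 0, 1], "turn": 0}
    - {"xyz": [0, 0, 1], "turn": 0}
    - {"xyz": [0, 0, 0], "turn": 0}

```text
time: 10.35
tool_pos: [0.5592, -0.0846, 0.2066]
tool_rot: [3.141, -0.0, -3.068]
contact_force: [-0.3, 0.5, -4.3]
opening: 0.0397
```

>>> apply_moves:
  rows:
    - {"xyz": [0, 0, 1], "turn": 0}
    - {"xyz": [0, 0, 1], "turn": 0}
    - {"xyz": [0, 0, 0], "turn": 0}

```text
time: 10.72
tool_pos: [0.5595, -0.0846, 0.205]
tool_rot: [-3.142, 0.001, -3.068]
contact_force: [-0.7, -0.0, -1.4]
opening: 0.0397
```

>>> apply_moves:
  rows:
    - {"xyz": [0, 0, 1], "turn": 0}
    - {"xyz": [0, 0, 0], "turn": 0}

```text
time: 10.98
tool_pos: [0.5595, -0.0847, 0.2041]
tool_rot: [-3.141, 0.001, -3.068]
contact_force: [-0.0, 0.3, 0.4]
opening: 0.0394
```

>>> apply_moves:
  rows:
    - {"xyz": [0, 0, 1], "turn": 0}
    - {"xyz": [0, 0, 0], "turn": 0}

```text
time: 11.22
tool_pos: [0.5596, -0.0847, 0.2032]
tool_rot: [-3.141, 0.001, -3.068]
contact_force: [0.6, -0.1, 3.6]
opening: 0.0396
```

```bash
python3 -c "
from h import *
hold(); edges('c6')"
```

```text
11.325 [ 0.5595 -0.0847  0.2031] [-0.5   0.24  3.24] 0.0398 0.073
[(np.float64(0.8298168035375869), np.float64(10.0), np.float64(0.143)), (np.float64(0.8284157585917854), np.float64(9.0), np.float64(0.143)), (np.float64(0.8274087932647334), np.float64(11.0), np.float64(0.147))]
11.425 [ 0.5595 -0.0847  0.203 ] [0.45 0.06 4.11]
0 [[323, 313], [299, 525], [200, 249], [184, 459], [413, 243], [383, 453]]
4 [[327, 314], [314, 515], [204, 250], [200, 450], [417, 236], [398, 437]]
8 [[331, 314], [329, 504], [208, 250], [215, 439], [421, 228], [412, 419]]
12 [[335, 313], [344, 491], [212, 250], [230, 428], [425, 221], [426, 401]]
```

View pics/c6.png

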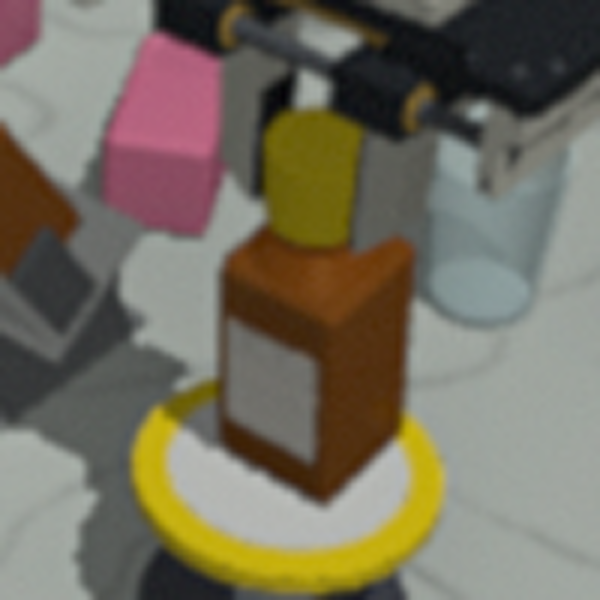

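In contact at about 7 N, the flask still leans about 4°, cap towards the robot. I'll lift, step back 9 mm, touch again and drag the cap forward over the base, which friction holds in place. That ends both upright and centred.

>>> apply_moves:
  rows:
    - {"xyz": [0, 0, -2], "turn": 0}
    - {"xyz": [0, 0, -2], "turn": 0}
    - {"xyz": [5, 0, -1], "turn": 0}
    - {"xyz": [5, 0, 0], "turn": 0}
    - {"xyz": [0, 0, 2], "turn": 0}
    - {"xyz": [0, 0, 1], "turn": 0}
    - {"xyz": [0, 0, 1], "turn": 0}
    - {"xyz": [0, 0, 0], "turn": 0}

```text
time: 12.42
tool_pos: [0.5496, -0.0854, 0.2041]
tool_rot: [-3.141, 0.001, -3.068]
contact_force: [-0.7, 0.3, 0.1]
opening: 0.0398
```

>>> apply_moves:
  rows:
    - {"xyz": [-2, 0, 0], "turn": 0}
    - {"xyz": [-2, 0, 0], "turn": 0}
    - {"xyz": [-2, 0, 0], "turn": 0}
    - {"xyz": [-2, 0, 0], "turn": 0}
    - {"xyz": [-2, 0, 0], "turn": 0}
    - {"xyz": [0, 0, 0], "turn": 0}

```text
time: 13.18
tool_pos: [0.5593, -0.0846, 0.2035]
tool_rot: [3.141, -0.0, -3.068]
contact_force: [-0.2, -0.1, -1.4]
opening: 0.0394
```

```bash
python3 -c "
from h import *
hold()"
```

```text
13.275 [ 0.5593 -0.0846  0.2036] [ 0.08  0.6  -0.55] 0.0397 0.073
[(np.float64(0.8445951466623091), np.float64(5.0), np.float64(0.143)), (np.float64(0.8410493827160493), np.float64(4.0), np.float64(0.143)), (np.float64(0.8371107125387249), np.float64(6.0), np.float64(0.143))]
```

>>> apply_moves:
  rows:
    - {"xyz": [0, 0, 1], "turn": 0}
    - {"xyz": [0, 0, 0.5], "turn": 0}
    - {"xyz": [0, 0, 0], "turn": 0}

```text
time: 13.65
tool_pos: [0.5594, -0.0846, 0.2025]
tool_rot: [-3.142, 0.001, -3.068]
contact_force: [0.9, 0.5, 1.4]
opening: 0.0399
```

```bash
python3 -c "
from h import *
hold();edges('c7',Ls=(-4,0,4))"
```

```text
13.75 [ 0.5594 -0.0846  0.2025] [ 1.52 -0.4   1.11] 0.0396 0.073
[(np.float64(0.837034002458009), np.float64(5.0), np.float64(0.143)), (np.float64(0.8311826635533162), np.float64(6.0), np.float64(0.143)), (np.float64(0.8309035532994924), np.float64(3.0), np.float64(0.143))]
13.85 [ 0.5594 -0.0846  0.2024] [ 0.12 -0.21  1.04]
-4 [[319, 313], [283, 535], [195, 248], [169, 468], [408, 252], [368, 470]]
0 [[322, 314], [298, 526], [199, 250], [184, 460], [412, 245], [383, 454]]
4 [[326, 315], [313, 516], [203, 251], [199, 451], [417, 237], [397, 438]]
```

View pics/c7.png

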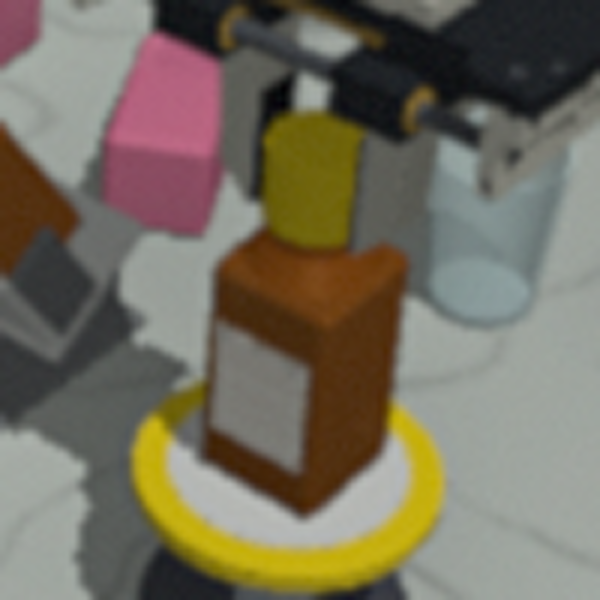

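The edges now match 0° lean (slope -0.118 against -0.113 predicted), and the base is central on the white disc. I'll release and rise straight up.

>>> apply_moves:
  rows:
    - {"xyz": [0, 0, 0], "turn": 0}
    - {"xyz": [0, 0, 0], "turn": 0}
    - {"xyz": [0, 0, 0], "turn": 0}
    - {"xyz": [0, 0, 0], "turn": 0}
    - {"xyz": [0, 0, 0], "turn": 0}
  gripper: 1

```text
time: 14.48
tool_pos: [0.5592, -0.0846, 0.2022]
tool_rot: [3.141, -0.0, -3.068]
contact_force: [0.1, 0.6, -0.2]
opening: 0.0853
```

>>> apply_moves:
  rows:
    - {"xyz": [0, 0, -15], "turn": 0}
    - {"xyz": [0, 0, -30], "turn": 0}
    - {"xyz": [0, 0, -25], "turn": 0}
    - {"xyz": [0, 20, -10], "turn": 0}
    - {"xyz": [0, 40, 0], "turn": 0}
    - {"xyz": [0, 45, 0], "turn": 0}
    - {"xyz": [0, 45, 10], "turn": 0}
    - {"xyz": [0, 35, 15], "turn": 0}
    - {"xyz": [0, 20, 15], "turn": 0}
    - {"xyz": [0, 0, 0], "turn": 0}

```text
time: 15.72
tool_pos: [0.5432, 0.121, 0.2408]
tool_rot: [-3.142, -0.003, -3.066]
contact_force: [0.6, -0.3, 0.3]
opening: 0.0919
```

Run:
```python
from h import *
cs=cams(); b=[blob(cs[n]["frame"],"yellow",proj(cs[n],np.array([.5599,-.0848,.22])))[0] for n in("side","top")]
print("placed cap",capfit(cs,b,0.,.07))
shift([.5441,.1249,.131],.073)
```

```text
placed cap (array([ 0.54186866, -0.08003646,  0.2192992 ]), np.float64(8.722549117628034))
now 15.825 [0.5444 0.1193 0.2424] yaw -3.068 F [-0.38 -0.42  0.28] open 0.0919
mm [-1.000e-01  5.600e+00  1.114e+02]
turn 0.0
```

The cap fit is invalid because of its 8.7 px residual: the top-view blob is the plate ring or is partly hidden. I'll check the placement by picture later. On to the blue flask.

>>> apply_moves:
  rows:
    - {"xyz": [0, 5.5, 10], "turn": 0}
    - {"xyz": [0, 0, 25], "turn": 0}
    - {"xyz": [0, 0, 30], "turn": 0}
    - {"xyz": [0, 0, 26], "turn": 0}
    - {"xyz": [0, 0, 14], "turn": 0}
    - {"xyz": [0, 0, 6], "turn": 0}
    - {"xyz": [0, 0, 0], "turn": 0}

```text
time: 16.7
tool_pos: [0.5442, 0.1252, 0.1315]
tool_rot: [3.142, 0.001, -3.069]
contact_force: [-0.2, -0.1, 0.4]
opening: 0.0918
```

>>> apply_moves:
  rows:
    - {"xyz": [0, 0, 0], "turn": 0}
    - {"xyz": [0, 0, 0], "turn": 0}
    - {"xyz": [0, 0, 0], "turn": 0}
    - {"xyz": [0, 0, 0], "turn": 0}
    - {"xyz": [0, 0, 0], "turn": 0}
    - {"xyz": [0, 0, 0], "turn": 0}
  gripper: 0
  newtons: 15

```text
time: 17.45
tool_pos: [0.5439, 0.1254, 0.1312]
tool_rot: [3.141, 0.0, -3.068]
contact_force: [0.1, -1.0, -0.1]
opening: 0.0395
```

Run:
```python
from h import *
cs=cams(); cv2.imwrite("pics/c8.png",np.hstack([cv2.resize(cs["side"]["frame"][110:270,240:400],None,fx=2.4,fy=2.4),cv2.resize(cs["top"]["frame"][140:240,280:380],None,fx=3.84,fy=3.84)]))
shift([.5833,-.2961,.32])
```

```text
now 17.55 [0.5439 0.1254 0.1312] yaw -3.068 F [-0.4   0.45 -0.46] open 0.0401
mm [  -8.5 -423.3 -188.8]
```

View pics/c8.png

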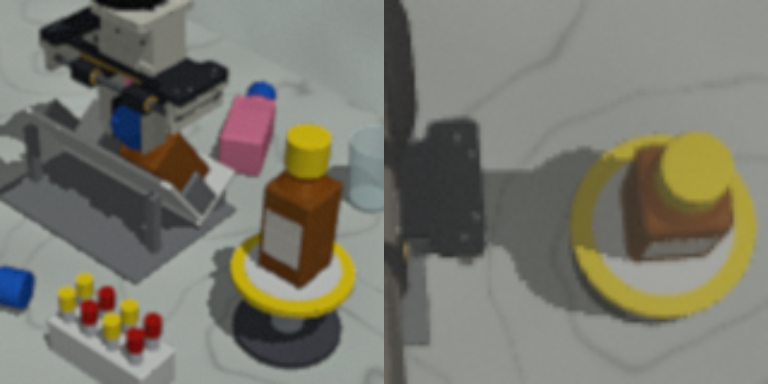

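The yellow flask stands upright on its plate, with the cap overlapping the ring in the top view. I'll check its centring numerically by fitting the body silhouette, and lift the blue flask meanwhile.

>>> apply_moves:
  rows:
    - {"xyz": [0, 0, -3], "turn": 0}
    - {"xyz": [0, 0, -6], "turn": 0}
    - {"xyz": [0, 0, -10], "turn": 0}
    - {"xyz": [0, 0, -14], "turn": 0}
    - {"xyz": [0, 0, -20], "turn": 0}
    - {"xyz": [0, 0, -30], "turn": 0}
    - {"xyz": [0, 0, -35], "turn": 0}
    - {"xyz": [0, 0, -35], "turn": 0}
    - {"xyz": [0, 0, -35], "turn": 0}
    - {"xyz": [0, 0, -22], "turn": 0}

```text
time: 18.8
tool_pos: [0.544, 0.1253, 0.3443]
tool_rot: [3.141, 0.004, -3.068]
contact_force: [0.6, -0.1, -2.8]
opening: 0.0395
```

```bash
cat >> h.py <<'E'
def placed(cs,x0,y0,ztop):
    c=cs["side"]; hsv=cv2.cvtColor(c["frame"],cv2.COLOR_BGR2HSV); am=cv2.inRange(hsv,(3,90,25),(19,255,255)); roi=np.zeros_like(am)
    p0=proj(c,np.array([x0,y0,ztop+.05])); cv2.circle(roi,tuple(int(v) for v in p0),40,255,-1); am&=roi
    n,l,st,_=cv2.connectedComponentsWithStats(am); m=(l==1+st[1:,4].argmax()).astype(np.uint8); h=cv2.convexHull(cv2.findNonZero(m)); am=np.zeros_like(am); cv2.fillConvexPoly(am,h,255)
    A=cv2.resize(am,None,fx=4,fy=4,interpolation=cv2.INTER_LINEAR)>127; best=[]
    for x in np.arange(x0-.016,x0+.017,.002):
        for y in np.arange(y0-.016,y0+.017,.002):
            for w in(-.05,.07,.19):
                u=np.array([np.cos(w),np.sin(w),0]); v=np.array([-u[1],u[0],0]); z=np.array([0,0,1.])
                P=np.array([[x,y,ztop]+a*.027*u+b*.027*v+k*z for a in(-1,1) for b in(-1,1) for k in(0,.1)])
                q=cv2.convexHull(((proj(c,P)+.5)*4).astype(np.float32)).astype(np.int32); m=np.zeros(A.shape,np.uint8); cv2.fillConvexPoly(m,q,1); m=m>0
                best.append(((m&A).sum()/(m|A).sum(),x,y,w))
    best.sort(reverse=True); return np.array(best[:4]).round(4)
E
python3 - <<'E'
from h import *
cs=cams(); print(placed(cs,.5599,-.0848,.0845))
f=cs["top"]["frame"];b=blob(f,"yellow",(353,198)); print(b[1])
# top: circle fit to ring outer boundary of yellow, cap centre by white-less part
cv2.imwrite("pics/c9.png",cv2.resize(f[160:230,315:395],None,fx=8,fy=8,interpolation=cv2.INTER_CUBIC))
for s in (.0845,):
  B=np.array([[x,y,s] for x,y in((-.027,-.027),(-.027,.027),(.027,.027),(.027,-.027),(0,0))])+[.5599,-.0848,0]; print(((proj(cs["top"],B)-[315,160])*8).round().tolist(), ((proj(cs["top"],np.array([.5599,-.0848,.2345]))-[315,160])*8).round())
shift([.5833,-.2961,.32])
E
```

```text
[[ 0.8476  0.5659 -0.0828  0.19  ]
 [ 0.8475  0.5679 -0.0828  0.19  ]
 [ 0.8463  0.5639 -0.0848  0.19  ]
 [ 0.8447  0.5639 -0.0868  0.19  ]]
[329 175  48  48 887]
[[392.0, 388.0], [216.0, 388.0], [213.0, 216.0], [387.0, 216.0], [302.0, 302.0]] [372. 189.]
now 18.9 [0.5446 0.1254 0.3449] yaw -3.068 F [ 0.48  0.03 -2.72] open 0.0395
mm [  -7.7 -423.2   24.9]
```

View pics/c9.png

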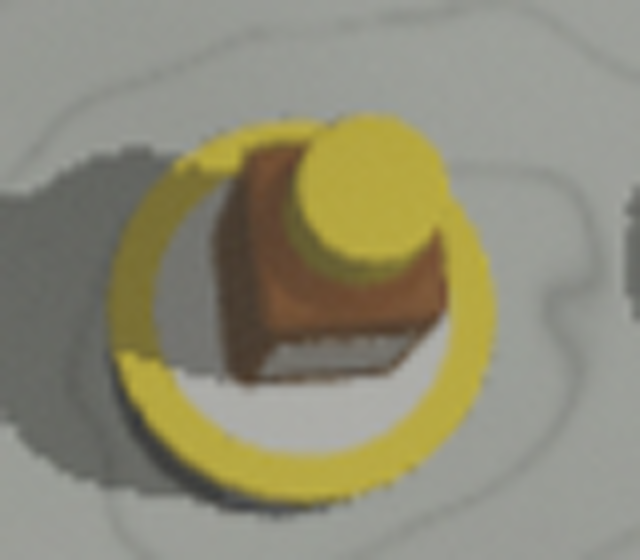

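The cap top is where it should be: (372,189) predicted and observed. The front base corners are within about 2 mm of the centred prediction. The yellow flask is done. Now the blue one goes up to z=0.40, high over the yellow cap, to its stand.

>>> apply_moves:
  rows:
    - {"xyz": [0, 0, -20], "turn": 0}
    - {"xyz": [0, -15, -25], "turn": 0}
    - {"xyz": [-1, -35, -10], "turn": 0}
    - {"xyz": [-1, -50, 0], "turn": 0}
    - {"xyz": [-1, -50, 0], "turn": 0}
    - {"xyz": [-1, -50, 0], "turn": 0}
    - {"xyz": [-1, -50, 0], "turn": 0}
    - {"xyz": [-1, -50, 0], "turn": 0}
    - {"xyz": [-1, -50, 0], "turn": 0}
    - {"xyz": [-1, -40, 0], "turn": 0}

```text
time: 20.15
tool_pos: [0.58, -0.2651, 0.3949]
tool_rot: [3.141, -0.002, -3.069]
contact_force: [1.2, 0.6, -2.7]
opening: 0.0398
```

>>> apply_moves:
  rows:
    - {"xyz": [0, -22, 0], "turn": 0}
    - {"xyz": [0, -11, 10], "turn": 0}
    - {"xyz": [0, 0, 25], "turn": 0}
    - {"xyz": [0, 0, 35], "turn": 0}
    - {"xyz": [0, 0, 35], "turn": 0}
    - {"xyz": [0, 0, 25], "turn": 0}
    - {"xyz": [0, 0, 10], "turn": 0}
    - {"xyz": [0, 0, 0], "turn": 0}
  newtons: 10

```text
time: 21.15
tool_pos: [0.5827, -0.2954, 0.2557]
tool_rot: [3.141, -0.001, -3.068]
contact_force: [-0.4, 0.4, -2.2]
opening: 0.0396
```

>>> apply_moves:
  rows:
    - {"xyz": [0, 0, 0], "turn": 0}
    - {"xyz": [0, 0, 0], "turn": 0}
    - {"xyz": [-8, 0, 0], "turn": 0}
    - {"xyz": [8, 0, 0], "turn": 0}
    - {"xyz": [0, 0, 0], "turn": 0}
    - {"xyz": [0, 0, 0], "turn": 0}
  newtons: 7

```text
time: 21.9
tool_pos: [0.5827, -0.296, 0.2563]
tool_rot: [3.142, 0.0, -3.069]
contact_force: [-0.3, -0.2, -2.6]
opening: 0.0403
```

```bash
python3 -c "
from h import *
hold(); shift([.5833,-.2961,.25])"
```

```text
22.0 [ 0.5828 -0.296   0.2563] [ 0.33  0.6  -2.44] 0.0396 0.073
[(np.float64(0.815241854506423), np.float64(20.0), np.float64(0.147)), (np.float64(0.813769123783032), np.float64(20.0), np.float64(0.151)), (np.float64(0.8123612652608213), np.float64(19.0), np.float64(0.151))]
now 22.0 [ 0.5828 -0.296   0.2563] yaw -3.069 F [ 0.33  0.6  -2.44] open 0.0396
mm [-0.5 -0.1  6.3]
```

>>> apply_moves:
  rows:
    - {"xyz": [0, 0, 0], "turn": 0}
    - {"xyz": [-8, 0, 0], "turn": 0}
    - {"xyz": [8, 0, 0], "turn": 0}
    - {"xyz": [-8, 0, 0], "turn": 0}
    - {"xyz": [8, 0, 0], "turn": 0}
    - {"xyz": [0, 0, 0], "turn": 0}
    - {"xyz": [0, 0, 0], "turn": 0}
  newtons: 4.6

```text
time: 22.88
tool_pos: [0.5827, -0.296, 0.2563]
tool_rot: [-3.142, 0.0, -3.069]
contact_force: [0.1, -0.1, -2.2]
opening: 0.0397
```

```bash
python3 -c "
from h import *
hold(); edges('c10')"
```

```text
22.975 [ 0.5828 -0.296   0.2563] [-1.59  0.35 -3.06] 0.0399 0.073
[(np.float64(0.8722567965935146), np.float64(13.0), np.float64(0.151)), (np.float64(0.8715445051569725), np.float64(11.0), np.float64(0.147)), (np.float64(0.8712249414215049), np.float64(12.0), np.float64(0.151))]
23.075 [ 0.5828 -0.296   0.2563] [ 0.48 -0.95 -2.74]
0 [[365, 328], [285, 565], [196, 246], [131, 482], [444, 239], [360, 474]]
4 [[367, 329], [297, 552], [198, 247], [145, 470], [449, 230], [374, 454]]
8 [[370, 328], [310, 538], [201, 247], [158, 456], [454, 221], [389, 433]]
12 [[373, 327], [323, 522], [205, 246], [172, 442], [459, 212], [403, 411]]
```

View pics/c10.png

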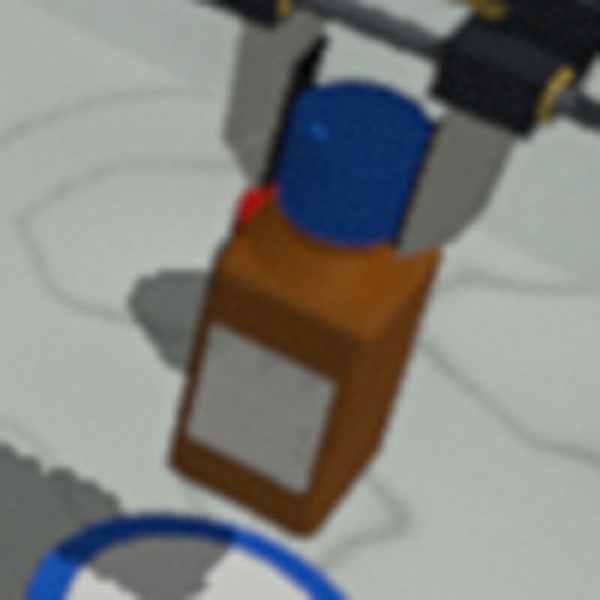

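The lean is about 8°. I'll descend with the grip 16 mm back towards the robot, touch, then drag it forward to centre as before.

>>> apply_moves:
  rows:
    - {"xyz": [2, 0, 5], "turn": 0}
    - {"xyz": [4, 0, 10], "turn": 0}
    - {"xyz": [4, 0, 14], "turn": 0}
    - {"xyz": [4, 0, 15], "turn": 0}
    - {"xyz": [2, 0, 12], "turn": 0}
    - {"xyz": [0, 0, 7], "turn": 0}
    - {"xyz": [0, 0, 3], "turn": 0}
    - {"xyz": [0, 0, 0], "turn": 0}

```text
time: 24.08
tool_pos: [0.567, -0.2971, 0.1903]
tool_rot: [-3.142, 0.0, -3.068]
contact_force: [1.2, 0.0, -1.7]
opening: 0.0397
```

>>> apply_moves:
  rows:
    - {"xyz": [0, 0, 1], "turn": 0}
    - {"xyz": [0, 0, 1], "turn": 0}
    - {"xyz": [0, 0, 1], "turn": 0}
    - {"xyz": [0, 0, 0], "turn": 0}

```text
time: 24.58
tool_pos: [0.5668, -0.2971, 0.1871]
tool_rot: [3.141, -0.0, -3.068]
contact_force: [0.3, -0.1, -1.9]
opening: 0.0401
```

>>> apply_moves:
  rows:
    - {"xyz": [0, 0, 1], "turn": 0}
    - {"xyz": [0, 0, 1], "turn": 0}
    - {"xyz": [0, 0, 0], "turn": 0}

```text
time: 24.95
tool_pos: [0.5668, -0.2971, 0.185]
tool_rot: [3.141, -0.0, -3.068]
contact_force: [0.7, -0.8, -2.1]
opening: 0.0398
```

>>> apply_moves:
  rows:
    - {"xyz": [0, 0, 1], "turn": 0}
    - {"xyz": [0, 0, 1], "turn": 0}
    - {"xyz": [0, 0, 0], "turn": 0}

```text
time: 25.32
tool_pos: [0.5669, -0.2972, 0.1833]
tool_rot: [-3.142, 0.0, -3.068]
contact_force: [-0.2, -0.8, -2.6]
opening: 0.04
```

>>> apply_moves:
  rows:
    - {"xyz": [0, 0, 1], "turn": 0}
    - {"xyz": [0, 0, 1], "turn": 0}
    - {"xyz": [0, 0, 0], "turn": 0}

```text
time: 25.7
tool_pos: [0.5671, -0.2972, 0.1817]
tool_rot: [-3.141, 0.001, -3.068]
contact_force: [0.4, 0.3, 2.3]
opening: 0.0396
```

>>> apply_moves:
  rows:
    - {"xyz": [0, 0, 1], "turn": 0}
    - {"xyz": [0, 0, 0], "turn": 0}

```text
time: 25.95
tool_pos: [0.5672, -0.2973, 0.1808]
tool_rot: [-3.141, 0.001, -3.068]
contact_force: [0.9, 0.4, 4.4]
opening: 0.0399
```

>>> apply_moves:
  rows:
    - {"xyz": [-2, 0, 0], "turn": 0}
    - {"xyz": [-2, 0, 0], "turn": 0}
    - {"xyz": [-2, 0, 0], "turn": 0}
    - {"xyz": [-2, 0, 0], "turn": 0}
    - {"xyz": [-2, 0, 0], "turn": 0}
    - {"xyz": [-2, 0, 0], "turn": 0}
    - {"xyz": [-2, 0, 0], "turn": 0}
    - {"xyz": [0, 0, 0], "turn": 0}

```text
time: 26.95
tool_pos: [0.5805, -0.2961, 0.1799]
tool_rot: [3.141, -0.001, -3.068]
contact_force: [-1.7, -0.1, 1.0]
opening: 0.0397
```

```bash
python3 -c "
from h import *
hold()"
```

```text
27.05 [ 0.5805 -0.2961  0.18  ] [-0.74 -0.08  1.39] 0.0396 0.073
[(np.float64(0.8846463906192744), np.float64(7.0), np.float64(0.151)), (np.float64(0.8807229353794683), np.float64(6.0), np.float64(0.151)), (np.float64(0.8768136865660867), np.float64(5.0), np.float64(0.147))]
```

>>> apply_moves:
  rows:
    - {"xyz": [-2, 0, 0.5], "turn": 0}
    - {"xyz": [-2, 0, 0], "turn": 0}
    - {"xyz": [0, 0, 0], "turn": 0}

```text
time: 27.42
tool_pos: [0.585, -0.2958, 0.1798]
tool_rot: [-3.141, 0.0, -3.068]
contact_force: [-1.0, -0.2, 1.9]
opening: 0.0398
```

```bash
python3 -c "
from h import *
hold(); edges('c11',Ls=(-4,0,4))"
```

```text
27.525 [ 0.5849 -0.2958  0.1798] [-1.18  0.86  3.08] 0.0398 0.073
[(np.float64(0.8888727166872862), np.float64(6.0), np.float64(0.151)), (np.float64(0.8879600477689719), np.float64(5.0), np.float64(0.151)), (np.float64(0.8864030023094688), np.float64(4.0), np.float64(0.151))]
27.625 [ 0.5849 -0.2958  0.1798] [-0.77 -0.22  2.5 ]
-4 [[357, 335], [276, 557], [200, 252], [133, 472], [430, 253], [348, 471]]
0 [[359, 336], [288, 544], [203, 253], [145, 461], [435, 245], [361, 452]]
4 [[362, 335], [300, 531], [205, 253], [158, 448], [440, 236], [375, 433]]
```

View pics/c11.png

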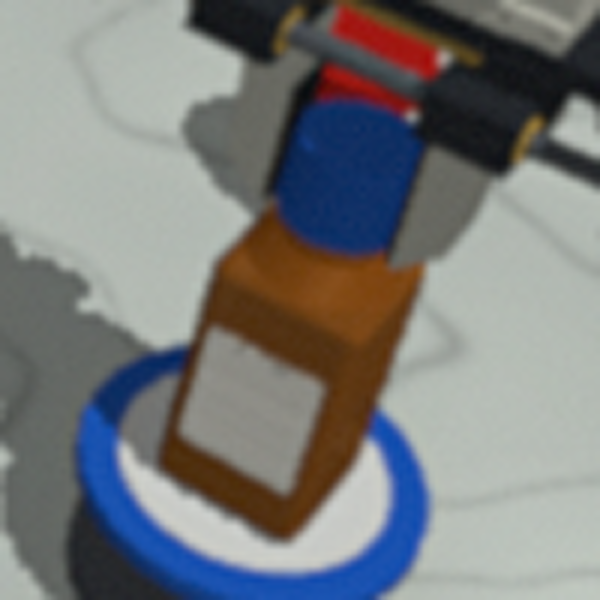

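The edges match 0° within about 2° and the plate carries about 5 N. I'll press slightly to seat it flat, ease back and release.

>>> apply_moves:
  rows:
    - {"xyz": [1, 0, 0.8], "turn": 0}
    - {"xyz": [0, 0, 0], "turn": 0}
    - {"xyz": [0, 0, -0.8], "turn": 0}
    - {"xyz": [0, 0, 0], "turn": 0}

```text
time: 28.12
tool_pos: [0.5838, -0.2959, 0.1797]
tool_rot: [-3.142, 0.0, -3.068]
contact_force: [-0.4, -1.0, 3.1]
opening: 0.0399
```

>>> apply_moves:
  rows:
    - {"xyz": [0, 0, 0], "turn": 0}
    - {"xyz": [0, 0, 0], "turn": 0}
    - {"xyz": [0, 0, 0], "turn": 0}
    - {"xyz": [0, 0, 0], "turn": 0}
    - {"xyz": [0, 0, 0], "turn": 0}
  gripper: 1

```text
time: 28.75
tool_pos: [0.5838, -0.2959, 0.1797]
tool_rot: [3.141, 0.0, -3.068]
contact_force: [-0.3, -0.2, -0.1]
opening: 0.0852
```

>>> apply_moves:
  rows:
    - {"xyz": [0, 0, -10], "turn": 0}
    - {"xyz": [0, 0, -25], "turn": 0}
    - {"xyz": [0, 0, -35], "turn": 0}
    - {"xyz": [10, 0, -40], "turn": 0}
    - {"xyz": [40, 0, -30], "turn": 0}
    - {"xyz": [50, 0, 0], "turn": 0}
    - {"xyz": [50, 0, 0], "turn": 0}
    - {"xyz": [30, 0, 0], "turn": 0}
    - {"xyz": [10, 0, 0], "turn": 0}
    - {"xyz": [0, 0, 0], "turn": 0}

```text
time: 30.0
tool_pos: [0.3945, -0.31, 0.3204]
tool_rot: [-3.141, 0.001, -3.069]
contact_force: [-0.7, -1.1, 0.0]
opening: 0.092
```

Run:
```python
from h import *
cs=cams(); t=cs["top"]
b=[blob(cs[n]["frame"],"blue",proj(cs[n],np.array([.5833,-.2961,.195])))[:2] for n in("side","top")]
print([x[0] for x in b],[x[1].tolist() for x in b]); print("cap",capfit(cs,[x[0] for x in b],0.,.07))
print(placed(cs,.5833,-.2961,.0625)[:2]); q=np.array([300,150])
for x,y,z in((.5599,-.0848,.0845),(.5833,-.2961,.0625)):
  B=np.array([[x,y,z]]*4)+[[-.027,-.027,0],[-.027,.027,0],[0,0,0],[0,0,.15]]; print(((proj(t,B)-q)*4.5).round().tolist())
cv2.imwrite("pics/end.png",cv2.resize(t["frame"][150:240,300:470],None,fx=4.5,fy=4.5,interpolation=cv2.INTER_CUBIC)); print(robot.observe()["time"])
```

```text
[array([451.22413793, 225.53448276]), array([455.52469136, 178.62654321])] [[448, 219, 8, 16, 58], [445, 169, 22, 20, 324]]
cap (array([ 0.57075838, -0.28864219,  0.20616491]), np.float64(3.1320801460468317))
[[ 0.87    0.5853 -0.2961  0.19  ]
 [ 0.8689  0.5793 -0.2981  0.19  ]]
[[288.0, 263.0], [189.0, 263.0], [237.0, 215.0], [277.0, 152.0]]
[[655.0, 228.0], [560.0, 228.0], [604.0, 181.0], [711.0, 114.0]]
30.1
```

View pics/end.png

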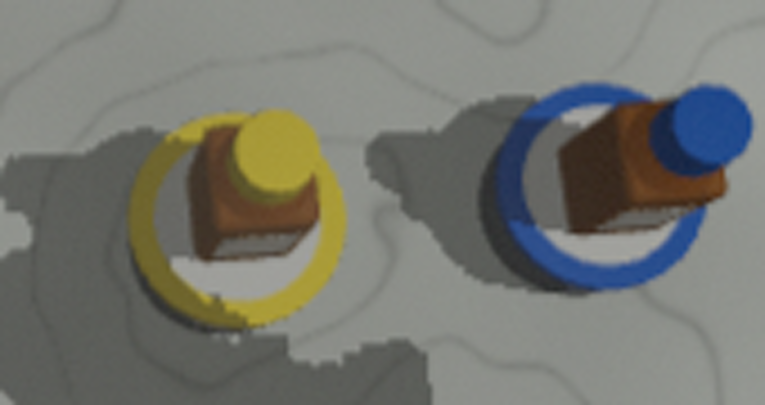

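```bash
python3 -c "
from cell import robot
print(robot.hand_in(), robot.observe()['time'])"
```

```text
the job is handed in; nothing more can be done
the job is handed in; nothing more can be done
```

Both flasks are standing upright on the plates that match their caps, let go and with the arm clear. I handed the job in at about 30 s of the 61 s allowed.

**How it went:** I gripped each flask by the cap at 15 N and lifted it straight out of the rack. Over its stand I loosened the grip (6.5 N for yellow, 4.6 N for blue) so the flask swung nearly upright. I then felt for the plate and drew the cap forward over the base until the flask stood straight. The highest plate force I read was about 7 N, against the 15 N limit.

**Last checks:**
- **Yellow:** the final top view puts the cap top and front base corners within about 2 mm of upright and centred.
- **Blue:** it is upright, and its cap and base sit about 2–4 mm nearer the robot than dead centre.
- **Beaker, jar and tube rack:** I never moved the gripper near them, but I took no final picture to confirm they hadn't shifted.

**Checks that failed or disagreed:**
- The colour-based cap fits on the placed flasks were unusable. The yellow cap merged with its plate ring in the top view, and the gripper was probably hiding part of the blue cap in the side view.
- The silhouette lean fit read about 4° too high, so I went by the flask edges and the top view instead.
- I viewed 14 pictures against the budget of 10, a little more than the one or two extra allowed.

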